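# Sweep the long power strip off

### The job

Switch off everything on the longer power strip, the one with three toggle switches: with the gripper closed, draw the fingertips once along its row of toggles towards the end with the black mains inlet, without lifting the hand away before the last one, so that all three flip fully over to off. Leave both switches of the shorter, two-socket strip on.

Things in the scene. Friction and masses are not known exactly. Their poses are not given: they have to be found in the camera images.
- long_strip: White power strip, fixed on the worktop, 92 x 230 mm, 36 mm high: three flat sockets in a row and, along the other long side, three black paddle toggles. Origin: centre of its underside. z up; y along the strip, its -y end carrying a black mains inlet; x across, towards the sockets' side. Toggle hinges at x = -25, y = +60, 0, -60, z = 40 mm. Paddles 18 mm wide in x, 7 thick, 40 long.
- long_strip_toggle1 (a joint): Toggle at y = +60 mm, the first of the sweep. 0 rad = on: nearly upright, leaning 20 degrees to +y, tip 78 mm above the worktop (80 when upright, 0.35 rad). 1.40 rad = off: lying over to -y, 60 degrees from upright, tip 35 mm past its hinge, nothing above 63 mm. Pushed just past upright (under 1 N) it falls to off; fingertips drawn towards -y 70 mm above the worktop tip it and then pass over it.
- long_strip_toggle2 (a joint): Middle toggle of the long strip, at y = 0; values and behaviour as the first.
- long_strip_toggle3 (a joint): Last toggle of the long strip, at y = -60 mm, nearest the inlet; values and behaviour as the first.
- short_strip: The same make of strip with two sockets and two toggles, 92 x 170 mm and 36 mm high, fixed on the worktop; not to be switched. Origin and axes as on the long strip; toggles at x = -25 mm, y = +30 and -30 mm.
- short_strip_toggle1 (a joint): Toggle at y = +30 mm of the short strip, 0 rad = on, 1.40 rad = off; must stay on.
- short_strip_toggle2 (a joint): Toggle at y = -30 mm of the short strip, 0 rad = on, 1.40 rad = off; must stay on.

How it is judged (in metres and radians):
On the way, in this order (a step that is already met when the one before it is completed fails the run):
1. the first toggle of the long strip has gone over towards off while the other two are still on (value of joint long_strip_toggle1 above 0.7 rad and value of joint each of long_strip_toggle2, long_strip_toggle3 below 0.5 rad), for 0.02 s.
2. then the middle toggle has gone over towards off too while the last is still on (value of joint each of long_strip_toggle1, long_strip_toggle2 above 0.7 rad and value of joint long_strip_toggle3 below 0.5 rad), for 0.02 s.
At the end, for the whole second after the job is handed in: All three toggles of the long strip are over to off (past 1.1 of 1.40 rad) and both toggles of the short strip are still on (under 0.3 rad) (value of joint each of long_strip_toggle1, long_strip_toggle2, long_strip_toggle3 above 1.1 rad and value of joint each of short_strip_toggle1, short_strip_toggle2 below 0.3 rad); the robot touches nothing.
It fails at once if the hand is lifted away (grasp point more than 150 mm above the worktop) between the first and the last toggle of the sweep (value of joint long_strip_toggle1 above 1.1 rad and value of joint long_strip_toggle3 below 0.3 rad and z of the grasp point in the frame of long_strip above 0.15 m).
It fails at once if a switch of the short strip is turned off (value of joint any of short_strip_toggle1, short_strip_toggle2 above 0.6 rad).
It also fails if it takes over 32 s, if anything falls off the work surface, if the arm or the gripper's body presses on something with over 40 N, if the wrist force passes 120 N, or if a joint passes its speed limit or range.

### The arm

A 6-joint arm with a two-finger parallel gripper is mounted at the origin on a cart in front of the work surface, level with it; the furniture and walls round the work are solid. World frame = base frame: x ahead of the robot, y to its left, z up, the work surface at z = 0. Lengths are in m, angles in degrees, forces in N, time in s.
With the tool pointing down it reaches from about 0.35 to 0.875 m from the base axis. Payload 4.2 kg.
Tool frame: the origin (TCP) lies midway between the tips of the shut fingers; the grasp point (between the pads) lies 19 mm behind it; z points along the fingers, y is the line along which they close (so a half turn about z gives the same grasp; the last joint's range is limited). The gripper opens to 87 mm and grips with 3 to 60 N. Pads are 19 mm wide; open, the fingers measure 117 mm over their backs; the gripper's body (75 mm by 190 mm) begins 51 mm behind the grasp point.
Start: joints at [91.192, 22.042, 0.453, 0, -68.411, -14.817], TCP at [0.147, 0.607, 0.223] pointing down, gripper open.
Joint ranges: [-179.83, 179.83], [-69.29, 118.12], [-61.27, 80.66], [-181.25, 117.63], [-171.15, -9.14], [-177.46, 177.46]. Speed limits (degrees/s): [159.86, 159.86, 180, 180, 180, 180].

### API

Orientations are given as [roll, pitch, yaw] about the fixed x, y, z axes, in that order (R = Rz(yaw) Ry(pitch) Rx(roll)).
In Python, from workcell import env gives the robot as it stands. The module is installed in compiled form; this text tells all that it offers. Calls block until the motion is done:
- env.goto(position, orientation): joint-space move of the TCP to a pose.
- env.move_straight(position, rotation=None, rate=0.15, force_limit=None): straight line of the TCP; rotation=None keeps the orientation; rate is the mean speed in m/s. With force_limit (N) it stops when the force on the tool has changed by that much, and returns True; else False.
- env.set_joints(angles): joint-space move.
- env.gripper_to(opening, grasp_force=None): opening from 0.0 (shut) to 1.0 (fully open); grasp_force is the grip in N (None keeps the last); returns when the fingers have stopped.
- env.dwell(seconds).
- env.inverse_kinematics(position, orientation): joint angles nearest the present ones, or None.
- env.read_state(): the state.
- env.grab_frame(name): name is "scene" or "side" or "wrist"; returns a dict with "image" (480x640x3 uint8, blue, green, red), "fx", "fy", "cx", "cy" (pixels), "D" ([k1, k2, p1, p2, k3] as OpenCV has them; the pictures are not rectified), "position" and "orientation" of the camera in the world. Camera axes: x right, y up, looking along -z (the intrinsics and any distortion apply to the point x, -y, -z); pixel columns grow to the right and rows downward; lengths in m; the calibration is good to about 2 mm. A picture is of the moment at which its call begins. There is no depth.
A pose or a line that the arm cannot do raises env.Unreachable and nothing moves.
- env.close_job(): hands the job in; it is judged then, once.
Trained networks look in a picture, given as the dict that the camera call returned (one of the last four; its "shot" number tells which), for a name from the list of things; names that differ only in an ending like _2 or _b are one class to them, and where a whole thing is asked for, a point or a joint stands for the part that bears it (a point fixed in the world has none). Each returns a list of dicts, best first, with "score" (0 to 1); they miss things now and then, are a little off and sometimes report something else, mostly with a low value. They report only what shows in the picture. A call takes as long as a camera call.
- env.search_frame(picture, thing): "xyz" ([x, y, z] in m, in world coordinates, good to about 4 mm: the middle of the surface that is visible of it).
- env.trace(picture, thing): "mask" (480x640 bool, what is visible of it).
The state is a dict: "clock": time; "joint_positions": joint angles; "qvel": joint speeds; "joint_torque": joint torques, N m; "position": TCP position; "tool_rot": TCP orientation; "force": force on the tool from outside, world axes, zero at the start; "wrist_torque": the same for the moment, N m; "opening": opening from 0.0 (shut) to 1.0 (fully open); "finger_force": force on a finger pad.
Only numpy, scipy, OpenCV 4.12 (cv2) and the standard library are available. Lean on these libraries where they do the work, as an engineer would, in place of code of your own. Each camera call takes 0.05 s, during which the arm holds its last target. There are 200 camera calls.

## Working session

There is one attempt and no reset: what is moved stays moved. The work goes in short steps, each a Python script; the robot and the scene stay as the last script left them, time stands still between calls to the robot, and variables do not carry over. Pictures are saved under pics/ and viewed, at most 10 in all, crops included, and the job is handed in when it is done.

```bash
mkdir -p pics; python3 - <<'E'
from workcell import env
import cv2,numpy as np
for n in ["scene","side"]:
    f=env.grab_frame(n); cv2.imwrite(f"pics/{n}0.png",f["image"])
    print(n,f["position"],f["orientation"],f["fx"],f["D"])
    for t in ["long_strip","short_strip","long_strip_toggle1","short_strip_toggle1"]:
        for d in env.search_frame(f,t): print(t,np.round(d["xyz"],3),round(d["score"],2))
print(env.read_state()["clock"],env.read_state()["tool_rot"])
E
```

```text
scene [0.19010093 0.51959029 0.63948668] [ 4.94618231e+01 -3.58727583e-02 -1.52070420e+02] 452.5290227215394 [0.00054236 0.         0.         0.         0.        ]
short_strip [ 0.528 -0.23   0.033] 0.61
long_strip_toggle1 [0.522 0.125 0.068] 0.65
long_strip_toggle1 [0.527 0.062 0.066] 0.63
short_strip_toggle1 [ 0.518 -0.29   0.065] 0.43
side [0.53944147 0.58786435 0.6003944 ] [ 52.46972371   1.24962492 175.59438939] 463.7920414634358 [0.04255982 0.         0.         0.         0.        ]
long_strip [0.55  0.148 0.036] 0.84
long_strip [ 0.534 -0.231  0.035] 0.72
short_strip [ 0.533 -0.234  0.038] 0.76
long_strip_toggle1 [0.527 0.124 0.064] 0.64
long_strip_toggle1 [0.524 0.186 0.067] 0.56
long_strip_toggle1 [0.534 0.06  0.062] 0.45
short_strip_toggle1 [ 0.5   -0.234  0.063] 0.62
short_strip_toggle1 [ 0.522 -0.288  0.068] 0.62
0.5 [ 1.79995875e+02  2.14479871e-03 -1.36265920e+01]
```

View pics/side0.png

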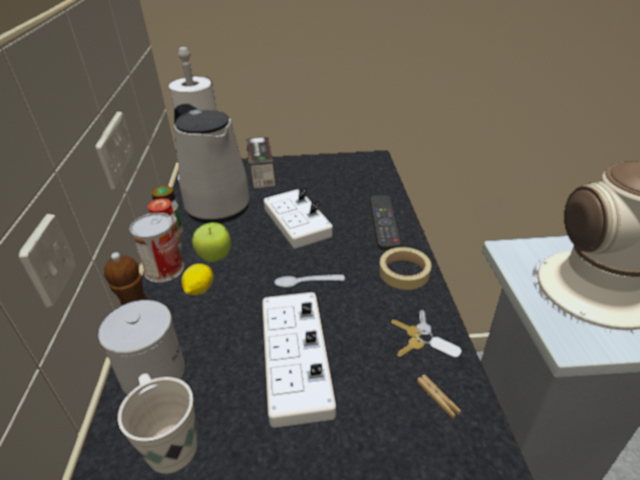

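View pics/scene0.png

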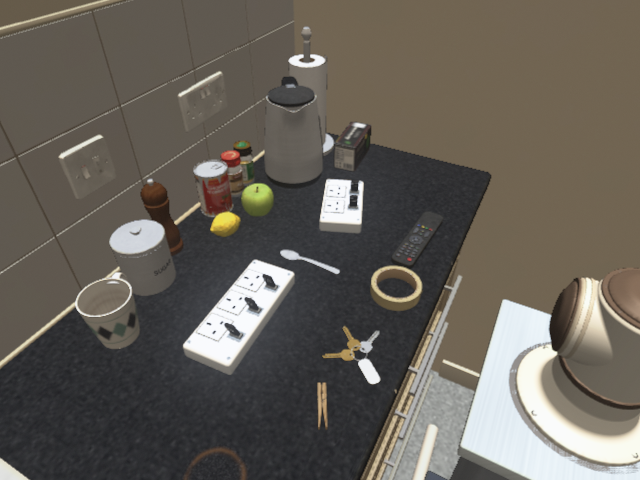

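The long strip lies along world y with its sockets towards +x (the wall), so the sweep goes towards −y. In the side view its top corners are at about (262,298), (318,292), (334,411) and (271,420). Next I close the gripper, move above the start and refine the pose from the wrist camera.

```bash
cat > h.py <<'E'
import numpy as np,cv2
from scipy.spatial.transform import Rotation as R
def ray(f,uv,z):
    K=np.array([[f["fx"],0,f["cx"]],[0,f["fy"],f["cy"]],[0,0,1]])
    p=cv2.undistortPoints(np.array([[uv]],float),K,np.array(f["D"])).ravel()
    d=R.from_euler("xyz",f["orientation"],degrees=True).apply([p[0],-p[1],-1])
    o=np.array(f["position"]); return o+d*(z-o[2])/d[2]
E
python3 - <<'E'
from workcell import env
import numpy as np,cv2
from h import ray
f=env.grab_frame("side")
for uv in [(262,298),(318,292),(334,411),(271,420)]: print(np.round(ray(f,uv,.036),3))
env.gripper_to(0.0)
env.goto([0.525,0.22,0.24],[180,0,0])
f=env.grab_frame("wrist"); cv2.imwrite("pics/w1.png",f["image"])
print(f["position"],f["orientation"],env.read_state()["position"])
for t in ["long_strip","long_strip_toggle1"]:
    for d in env.search_frame(f,t): print(t,np.round(d["xyz"],3),round(d["score"],2))
E
```

```text
[0.606 0.003 0.036]
[ 0.509 -0.003  0.036]
[0.504 0.23  0.036]
[0.589 0.235 0.036]
[0.60063032 0.22009837 0.40198212] [-1.60465653e+01 -4.87644966e-02 -8.99040752e+01] [0.52476831 0.2208231  0.23993447]
long_strip [0.561 0.118 0.036] 0.85
long_strip_toggle1 [0.528 0.122 0.077] 0.71
long_strip_toggle1 [0.529 0.176 0.076] 0.61
long_strip_toggle1 [0.536 0.06  0.078] 0.46
```

View pics/w1.png

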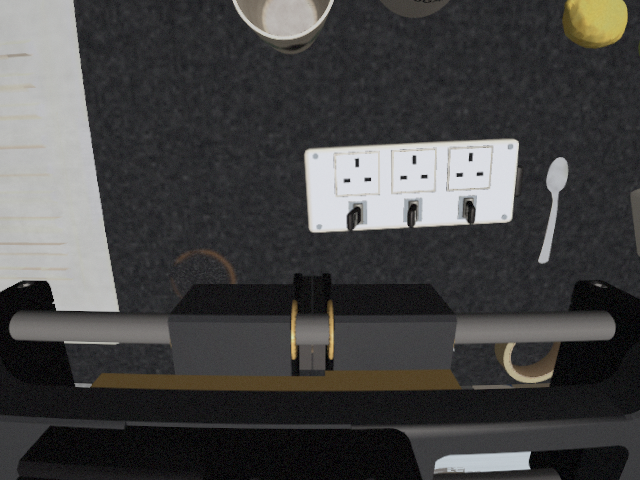

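The wrist view shows the strip's top corners at (305,149), (518,139), (515,222) and (309,232). The black inlet is at the right end (520,180), which is world −y, and all three toggles are upright.

```bash
python3 - <<'E'
from workcell import env
import numpy as np
from h import ray
f=env.grab_frame("wrist")
P=np.array([ray(f,uv,.036)[:2] for uv in [(305,149),(518,139),(515,222),(309,232)]])
print(P.round(3),np.linalg.norm(P-np.roll(P,-1,0),axis=1).round(3))
M=np.array([[46,115],[46,-115],[-46,-115],[-46,115]])/1e3
c=P.mean(0); z=(P-c)@[1,1j]; m=M@[1,1j]; a=np.angle((z*m.conj()).sum())
r=np.array([[np.cos(a),-np.sin(a)],[np.sin(a),np.cos(a)]])
print("c",c.round(4),"yaw",np.degrees(a))
for y in (.06,0,-.06): print((c+r@[-.025,y]).round(4),"tip",(c+r@[-.025,y+.013]).round(4))
A=c+r@[-.025,.135];B=c+r@[-.025,-.125]; yaw=np.degrees(a)
np.save("line.npy",[*A,*B,yaw]); print(A,B)
for p in (A,B): print(env.inverse_kinematics([*p,.07],[180,0,yaw]))
E
```

```text
[[ 0.592  0.227]
 [ 0.605  0.003]
 [ 0.515 -0.008]
 [ 0.503  0.223]] [0.224 0.09  0.231 0.089]
c [0.5538 0.1113] yaw 3.3476572104847118
[0.5253 0.1697] tip [0.5246 0.1827]
[0.5288 0.1098] tip [0.5281 0.1228]
[0.5323 0.0499] tip [0.5316 0.0629]
[0.52093785 0.24460218] [ 0.53612039 -0.01495416]
[ 4.12731571e+01  2.60557112e+01 -1.76840455e+01  2.54444375e-14
 -4.62602433e+01  5.20745001e+01]
[ 1.57368538e+01  2.29219929e+01 -2.32765857e+01  2.54444375e-14
 -4.38014214e+01  7.76108034e+01]
```

```bash
python3 - <<'E'
from workcell import env
import numpy as np,cv2
ax,ay,bx,by,yaw=np.load("line.npy")
env.goto([ax,ay,.15],[180,0,yaw])
env.move_straight([ax,ay,.07])
print(env.read_state()["position"])
print(env.move_straight([bx,by,.07],rate=.06,force_limit=15))
s=env.read_state();print(s["position"],s["force"],s["clock"])
env.move_straight([bx,by,.2])
env.goto([ax,ay,.25],[180,0,yaw])
f=env.grab_frame("side");g=env.grab_frame("wrist")
cv2.imwrite("pics/s2.png",np.hstack([cv2.resize(f["image"][180:460,180:380],None,fx=2,fy=2),cv2.resize(g["image"][120:260,290:530],(400,560))]))
print(env.read_state()["clock"])
E
```

```text
[0.52226388 0.24526284 0.07177359]
False
[ 0.53612428 -0.01490176  0.07000355] [-0.06941308  0.02180068  0.66896975] 9.8583
12.0083
```

View pics/s2.png

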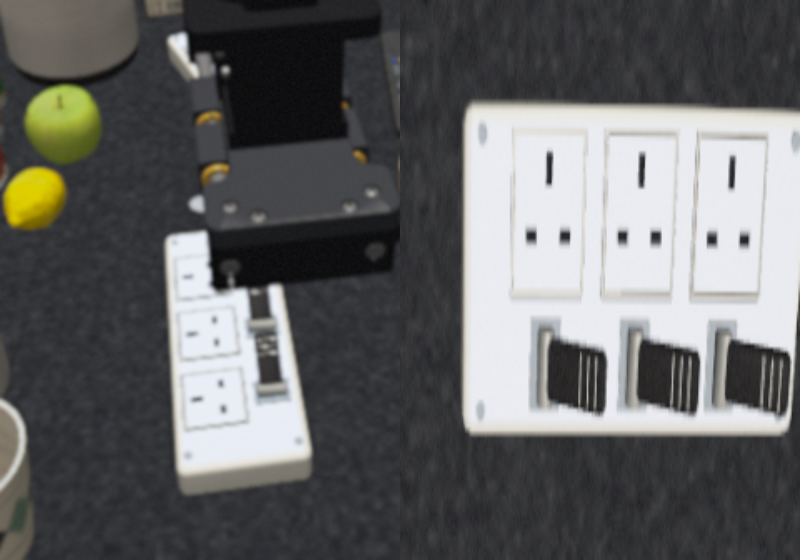

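The wrist crop shows all three toggles lying over towards the inlet end, in the same position, at about (575,370), (665,375) and (755,375). The arm is clear of everything.

```bash
python3 -c "
from workcell import env
print(env.close_job())"
```

```text
the job is handed in; nothing more can be done
None
```

I switched off all three toggles on the long strip in one sweep towards the inlet and handed the job in; the final wrist picture shows them lying fully over. I never moved near the short strip, so its switches should still be on, though I took no close-up to check.

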